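Set the worn screw stop to its mark and prove it with the block

ROBOT

A 6-joint arm with a two-finger parallel gripper is mounted at the origin on a cart in front of the work surface, level with it; the furniture and walls round the work are solid. World frame = base frame: x ahead of the robot, y to its left, z up, the work surface at z = 0. Lengths are in m, angles in rad, forces in N, time in s.
With the tool pointing down it reaches from about 0.3 to 0.825 m from the base axis. Payload 5.4 kg.
Tool frame: the origin (TCP) lies between the finger pads; the fingertips stand finger_overhang ahead of it and the grasp point (between the pads) is the TCP (finger_overhang is the distance from the TCP to the fingertips, in m); z points along the fingers, y is the direction in which the jaws open and shut (so a half turn about z gives the same grasp; the last joint's range is limited). The gripper opens to 92 mm and grips with 3 to 60 N. Pads are 20 mm wide; open, the fingers measure 128 mm over their backs; the gripper's body (75 mm by 189 mm) begins 69 mm behind the grasp point.
Start: joints at [0.954, 0.158, 1.597, -0, 1.386, -0.21], TCP at [0.228, 0.528, 0.234] pointing down, gripper open.
Joint ranges: [-2.91, 2.91], [-0.94, 2.29], [0.18, 2.7], [-1.29, 4.43], [0.17, 2.64], [-3, 3]. Speed limits (rad/s): [2.57, 2.57, 3.14, 3.14, 3.14, 3.14].

INTERFACE

Orientations are given as a unit quaternion [w, x, y, z].
In Python, from cell import state, get_image, calibration, job_done, finger_overhang gives the robot as it stands.
- The arm moves only by the tool drive_tool, never from a script. Its argument "deltas" is a list of rows, each an object of numbers: "fingers": the opening in per cent of the stroke, from 0 (shut) to 100 (fully open); "x", "y", "z": the shift along the tool's x, y, z in cm; "rx", "ry", "rz": the turn, a rotation vector about the tool's x, y, z in degrees. A call has exactly 8 rows; each row shifts and turns the commanded pose from where the row before left it, along the tool's axes as they then stand; what a row does not reach is not made up. A row lasts 1/8 s, in which the tool goes at most 62.5 mm and 10.7 degrees, less where a joint would pass 70% of its speed; a pose out of reach is approached as far as the arm can. A call with a gripper value outside its range is refused whole. The fingers move at their own pace and stop on an object; the grip force is fixed at half the most. Time passes only in rows, so rows that do not move let the fingers close, or fill a call up. It gives the time, the measured TCP pose, the force and the opening at its end, in the units of the state.
- state(): the state, without advancing time (a new reading comes with each control period).
- get_image(name): name is "scene" or "top" or "wrist"; returns (picture, depth): 420x560x3 uint8, blue, green, red; 420x560 float32, m along the optical axis (not along the pixel's ray), 0 where there is no reading.
- calibration(name): a dict with "camera_matrix" (3x3 intrinsics, pixels), "distortion" ([k1, k2, p1, p2, k3] as OpenCV has them; the pictures are not rectified), "R" (3x3) and "t" (3): a world point X has camera coordinates R X + t; the wrist camera has in their place "tool_from_camera" (4x4, takes a point from camera to tool coordinates, whose origin is the TCP and whose axes are the flange's). Camera axes: x right, y down, z forward; pixel columns grow to the right and rows downward; lengths in m; the calibration is good to about 2 mm. A picture is of the moment at which its call begins: read the wrist's pose just before it. calibration takes no time and is no camera call.
- job_done(): hands the job in, once; it reports no verdict.
The state is a dict: "t": time; "q": joint angles; "joint_velocities": joint speeds; "effort": joint torques, N m; "tcp_pos": TCP position; "ee_rot": TCP orientation; "ft_force": force on the tool from outside, world axes, zero at the start; "wrist_torque": the same for the moment, N m; "width": opening from 0.0 (shut) to 1.0 (fully open).
Only numpy, scipy, OpenCV 4.12 (cv2) and the standard library are available. Lean on these libraries where they do the work, as an engineer would, in place of code of your own. Each camera call takes 0.05 s, during which the arm holds its last target. There are 200 camera calls.

TASK

Using the handwheel, set the stop of the grey-green stop rail so that its dark pointer stands at the red pointer. The screw drive is worn and has a lot of play: wind the stop back well past the red pointer first (towards the handwheel), then bring it up to the mark from that side and let it stand, so that no play is left behind it. Then slide the nylon block along the guide up against the stop and lean on it firmly but gently, with about 10 N, for a second; the stop must not give, the block stays lying against it, and nothing else on the desk is disturbed.

Things in the scene. Friction and masses are not known exactly. Their poses are not given: they have to be found in the camera images.
- stop_rail: Grey-green cast stop rail, 340 mm long (its y), 110 mm wide (its x), fixed on the desk; origin at the middle of its underside. Its y runs along the guide from the gearbox end (-y) to the open end (+y), z up. Behind the guide, at x = +26 mm, lies the screw; its end bearing (y = 53 to 71 mm) stands 52 mm above the desk, the gearbox at the -y end 64 mm.
- guide_end (a point): Middle of the guide floor at its open +y end, 16 mm above the desk. The guide is a channel 37 mm wide along the rail's y (centre line at rail x = -22 mm, y = -75 to +167 mm). Its front wall (-x side, with a scale) is 12 mm high above the floor, its rear wall 5 mm.
- handwheel (a joint): Handwheel turn in rad, growing clockwise seen from above. Clockwise drives the stop to the rail's +y, anticlockwise draws it back to -y, 20 mm a turn, with play of about 6 mm of stop travel (1.9 rad) between the two in which the stop stands still; where in it the wheel starts is unknown. Turns with 3 to 4 N at the handle, several turns each way; stays where left, and pushing the stop cannot drive it.
- wheel_axis (a point): Point on the vertical axis of the handwheel (black disc 100 mm across), 92 mm above the desk, 1 mm above its rim.
- handle_grip (a point): Centre of the upright black handle on the handwheel, a cylinder 21 mm thick and 48 mm tall on the disc, 38 mm from the wheel's axis; centre 117 mm above the desk (foot 92, top 140 mm). It spins freely on its pin, so it can be held in a grip that does not turn while it is led in a circle round the wheel's axis.
- stop_slide: Aluminium slide carried along the rail's y by the screw, with an arm over the guide that fills the guide as the stop; its top is 54 mm above the desk. To be moved by the handwheel alone, not by hand.
- stop_face (a point): Centre of the dark steel stop face, on the guide's centre line, facing the rail's +y, 27 mm above the desk; the face is 30 mm wide and 19 mm high.
- stop_pointer (a point): Tip of the dark cone pointer on the stop arm, pointing to the rail's -x over the front wall, 41 mm above the desk. It stands 6 mm behind (-y of) the stop face.
- set_mark (a point): Tip of the red cone pointer clamped on the front wall, pointing to the rail's +x at the dark pointer; 41 mm above the desk, axes as the rail's. It is the mark: the dark pointer shall have the same place along the rail's y. The stop starts 5 to 27 mm on the +y side of it. Do not shift it.
- drill_block: Beige nylon block with two black holes, 34 mm (its x, across the guide) by 48 mm (its y, along it) by 22 mm high, about 45 g, loose on the guide floor with 1.5 mm clearance to each wall, 25 mm or more on the +y side of the stop; origin at the middle of its underside, top 38 mm above the desk.
- elbow_a: Blue push-in elbow fitting with a brass end, 30x25x15 mm, lying behind the rail; origin under its middle. Bystander.
- air_cylinder: Small white air cylinder, 22x76x22 mm, lying behind the rail; origin under its middle. Bystander.
- valve_black: Black and white air valve with a blue fitting, 22x105x40 mm, lying in front of the rail's +y end; origin under its middle. Bystander.
- tip_blue: Blue dosing tip, a cone 34 mm high, standing in front of the rail's gearbox end; origin under its middle. Bystander.
There are look-alikes about, which are no part of the job. What is shaped like the drill_block but turquoise or yellow is not meant.

How it is judged:
On the way, in this order (a step that is already met when the one before it is completed fails the run):
1. The stop has been wound back past the mark: the dark pointer stands at least 4 mm on the handwheel side of the red one (y of stop_pointer in the frame of set_mark below -0.004 m), for 0.1 s.
2. The stop has been brought up to the mark: the dark pointer stands still within 2.5 mm of the red one, before the block touches the stop (y of stop_pointer in the frame of set_mark between -0.0025 and 0.0025 m and linear speed of stop_slide below 0.003 m/s and contact force between drill_block and stop_slide below 0.5 N), for 0.4 s.
3. The block is pressed against the stop with at least 6 N for 0.5 s, and the stop does not give: its pointer stays within 2.5 mm of the mark (y of stop_pointer in the frame of set_mark between -0.0025 and 0.0025 m and contact force between drill_block and stop_slide above 6 N), for 0.5 s.
At the end, for the whole second after the job is handed in: The dark pointer stands within 2.5 mm of the red pointer along the rail, and the nylon block lies flat and straight in the guide with its end against the stop face (gap under 2.5 mm), released and at rest (y of stop_pointer in the frame of set_mark between -0.0025 and 0.0025 m and y of drill_block in the frame of stop_face between 0.022 and 0.0265 m and x of drill_block in the frame of stop_face between -0.004 and 0.004 m and angle between drill_block's own z axis and vertical below 0.08 rad and angle between the y axis of drill_block and the y axis of stop_rail, either way round below 0.1 rad and linear speed of drill_block below 0.01 m/s and linear speed of stop_slide below 0.003 m/s); the robot touches nothing.
It fails at once if The block is pressed against the stop with more than 25 N (contact force between drill_block and stop_slide above 25 N).
It fails at once if The stop slide is pushed by the fingers (more than 3 N) instead of being moved by the handwheel (contact force between the fingers and stop_slide above 3 N).
It fails at once if The red pointer is shifted by more than 3 mm (distance of set_mark from where it was at the start of the episode above 0.003 m).
It fails at once if A bystander (elbow, air cylinder, black valve or blue tip) is moved by more than 20 mm (distance of any of elbow_a, air_cylinder, valve_black, tip_blue from where it was at the start of the episode above 0.02 m).
It also fails if it takes over 69 s, if anything falls off the work surface, if the arm or the gripper's body presses on something with over 40 N, if the wrist force passes 120 N, or if a joint passes its speed limit or range.

## Working session

There is one attempt and no reset: what is moved stays moved. The work goes in short steps, Python scripts to look and compute and a tool call to move; the robot and the scene stay as the last step left them, time stands still between calls to the robot, and variables do not carry over. Pictures are saved under pics/ and viewed, about 8 in all and at most 12, crops included, and the job is handed in when it is done.

Besides the shell and the picture viewer there is one more tool, called after "Request:" as a command line: name --argument value ..., lists and objects as JSON in quotes. drive_tool: Moves the arm, as the interface text tells. Its arguments: {"type":"object","properties":{"deltas":{"type":"array","items":{"type":"object","properties":{"fingers":{"type":"number"},"x":{"type":"number"},"y":{"type":"number"},"z":{"type":"number"},"rx":{"type":"number"},"ry":{"type":"number"},"rz":{"type":"number"}}}}},"required":["deltas"]}

```bash
mkdir -p pics; ls; python3 - <<'E'
from cell import *
import cv2,numpy as np
print(state(),finger_overhang)
for n in("scene","top"):
    im,d=get_image(n); cv2.imwrite(f"pics/{n}0.png",im); np.save(f"pics/{n}0.npy",d); c=calibration(n); print(n,{k:np.round(v,4).tolist() for k,v in c.items()})
c=calibration("wrist");print({k:np.round(v,4).tolist() for k,v in c.items()})
E
```

```text
pics
{'t': 0.0, 'q': array([ 9.53937080e-01,  1.59040431e-01,  1.59818768e+00,  1.83831386e-06,
        1.38620974e+00, -2.10117542e-01]), 'joint_velocities': array([ 0.00176   , -0.00123734,  0.00187278, -0.0003074 , -0.00015925,
        0.00082884]), 'effort': array([-9.02772990e-05, -3.85559821e+01, -3.22114313e+01,  7.02865608e-02,
        3.75530706e-02, -1.24670673e-04]), 'tcp_pos': array([0.22716739, 0.52759453, 0.23264605]), 'ee_rot': array([-3.71532675e-04,  2.01971936e-01,  9.79390875e-01, -8.44482479e-04]), 'ft_force': array([ 0.35845588, -0.58829193, -0.09561205]), 'wrist_torque': array([ 0.0224079 ,  0.09258984, -0.00354611]), 'width': 0.9987585090000639} 0.019
scene {'camera_matrix': [[499.4156, 0.0, 279.4664], [0.0, 499.4156, 211.6], [0.0, 0.0, 1.0]], 'distortion': [-0.1301, 0.0, 0.0, 0.0, 0.0], 'R': [[0.6133, -0.7898, 0.0112], [-0.6042, -0.4782, -0.6374], [0.5088, 0.3841, -0.7705]], 't': [-0.2734, 0.4126, 1.2441]}
top {'camera_matrix': [[491.001, 0.0, 278.6999], [0.0, 491.001, 209.9353], [0.0, 0.0, 1.0]], 'distortion': [0.0284, 0.0, 0.0, 0.0, 0.0], 'R': [[-0.0028, -0.9998, -0.0198], [-0.9871, 0.006, -0.1598], [0.1599, 0.0191, -0.9869]], 't': [0.059, 0.5611, 1.0935]}
{'camera_matrix': [[371.6143, 0.0, 283.8127], [0.0, 371.6143, 205.374], [0.0, 0.0, 1.0]], 'distortion': [-0.0179, 0.0, 0.0, 0.0, 0.0], 'tool_from_camera': [[-0.0005, -0.9577, -0.2876, 0.0814], [1.0, -0.0006, 0.0004, 0.0006], [-0.0005, -0.2876, 0.9577, -0.1498], [0.0, 0.0, 0.0, 1.0]]}
```

View pics/top0.png

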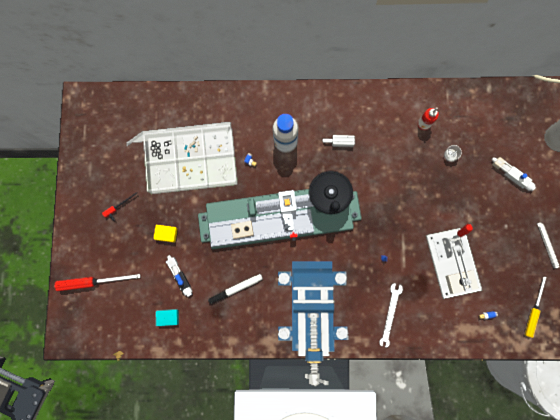

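View pics/scene0.png

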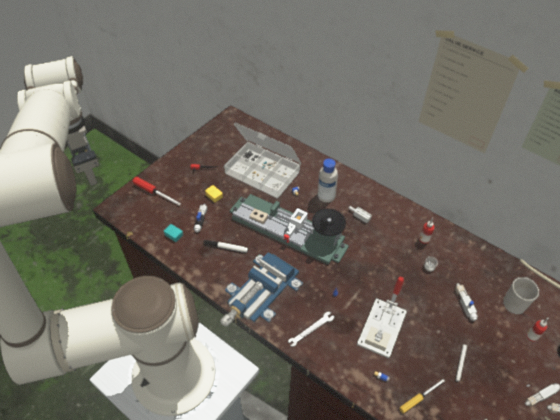

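```bash
cat > h.py <<'E'
import cv2,numpy as np
from cell import *
from scipy.spatial.transform import Rotation as Ro
def cam(n,s=None):
    c=calibration(n); K=np.array(c["camera_matrix"]);D=np.array(c["distortion"],float)
    if n=="wrist":
        q=s["ee_rot"];R=Ro.from_quat([q[1],q[2],q[3],q[0]]).as_matrix();T=np.array(c["tool_from_camera"])
        A=R@T[:3,:3];o=R@T[:3,3]+s["tcp_pos"]
    else: A=np.array(c["R"]).T;o=-A@np.array(c["t"])
    return K,D,A,o
def ray(cm,px,z):
    K,D,A,o=cm
    p=cv2.undistortPoints(np.array(px,float).reshape(-1,1,2),K,D)[:,0]
    d=np.c_[p,np.ones(len(p))]@A.T
    return o+d*((z-o[2])/d[:,2])[:,None]
def proj(cm,X):
    K,D,A,o=cm; R=A.T
    return cv2.projectPoints(np.array(X,float).reshape(-1,1,3),cv2.Rodrigues(R)[0],-R@o,K,D)[0][:,0]
def blobs(m,mn=20):
    n,l,s,c=cv2.connectedComponentsWithStats(m.astype(np.uint8));return [(s[i].tolist(),c[i].round(1).tolist()) for i in range(1,n) if s[i][4]>=mn]
E
python3 - <<'E'
from h import *
im=cv2.imread("pics/top0.png");d=np.load("pics/top0.npy");cm=cam("top")
K,D,A,o=cm
v,u=np.mgrid[0:420,0:560]
p=cv2.undistortPoints(np.stack([u,v],-1).reshape(-1,1,2).astype(float),K,D)[:,0]
X=(np.c_[p,np.ones(len(p))]*d.reshape(-1,1))@A.T+o;X=X.reshape(420,560,3);np.save("pics/X.npy",X)
hsv=cv2.cvtColor(im,cv2.COLOR_BGR2HSV)
roi=np.zeros((420,560),bool);roi[165:255,190:370]=1
w=roi&(abs(X[...,2]-.091)<.006)
print("wheel",X[w][:,:2].min(0),X[w][:,:2].max(0),np.median(X[w],0),w.sum())
t=roi&(X[...,2]>.125);print("handle",X[t].mean(0),X[t][:,:2].min(0),X[t][:,:2].max(0),t.sum(),X[t][:,2].max())
r=(X[...,2]>.008)&(X[...,2]<.025)&roi
rc=cv2.minAreaRect(X[r][:,:2].astype(np.float32));print("rail rect",rc)
bg=roi&(hsv[...,0]<25)&(hsv[...,1]>60)&(hsv[...,1]<140)&(hsv[...,2]>150)
print(blobs(bg))
cv2.imwrite("pics/crop.png",cv2.resize(im[165:260,185:370],None,fx=4.3,fy=4.3,interpolation=cv2.INTER_CUBIC))
E
```

```text
wheel [ 0.54602245 -0.10870285] [ 0.64576867 -0.01203354] [ 0.59691285 -0.05689328  0.09034431] 1390
handle [ 0.47071333 -0.01636357  0.63660523] [ 0.37922968 -0.07449939] [0.56647755 0.0348369 ] 147 1.1700464577105334
rail rect ((0.570142924785614, 0.058492183685302734), (0.429586261510849, 0.2164023220539093), 89.64667510986328)
[]
```

View pics/crop.png

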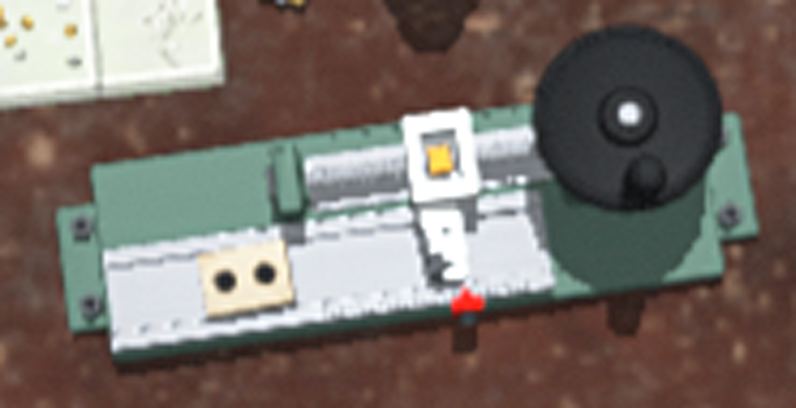

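```bash
python3 - <<'E'
from h import *
cm=cam("top")
f=lambda u,v,z:ray(cm,[(185+u/4.3,165+v/4.3)],z)[0].round(4)
print("wheel",f(628,118,.091))
print("handle",f(645,172,.140))
P=f(435,268,.041);M=f(467,292,.041);B=f(246,270,.038);print("ptr,mark,block",P,M,B)
a,b=f(93,167,.016),f(540,100,.016);print("edge yaw",np.degrees(np.arctan2(-(a-b)[0],(a-b)[1])))
a,b=f(115,362,.0),f(722,287,.0);print("edge yaw front",np.degrees(np.arctan2(-(a-b)[0],(a-b)[1])))
a,b=f(59,210,.01),f(735,115,.01);print(a,b,np.degrees(np.arctan2(-(a-b)[0],(a-b)[1])),np.linalg.norm(a-b))
a,b=f(70,330,.01),f(757,232,.01);print(a,b,np.degrees(np.arctan2(-(a-b)[0],(a-b)[1])),np.linalg.norm(a-b))
E
```

```text
wheel [ 0.593  -0.0614  0.091 ]
handle [ 0.556  -0.0649  0.14  ]
ptr,mark,block [0.5213 0.0395 0.041 ] [0.5082 0.0223 0.041 ] [0.5211 0.1417 0.038 ]
edge yaw 8.320153436032804
edge yaw front 6.79655148223413
[0.5589 0.249  0.01  ] [ 0.6103 -0.1282  0.01  ] 7.759743234492153 0.38068595981464826
[0.4918 0.2413 0.01  ] [ 0.5443 -0.1385  0.01  ] 7.870158695587137 0.3834113848074937
```

Request:
drive_tool --deltas '[{"rz": -7.8},{"rz": -7.8},{"rz": -7.8},{"rz": -7.7},{"x": -1.2,"y": -3.1},{"x": -1.2,"y": -3.1},{"x": -1.2,"y": -3.1},{"x": -1.2,"y": -3.1}]'

```text
$.deltas[0]: bad value
```

Request:
drive_tool --deltas '[{"x": -1.2,"y": -3.1},{"x": -1.2,"y": -3.1},{"x": -1.2,"y": -3.1},{"x": -1.2,"y": -3.1},{"x": -1.2,"y": -3.1},{"x": -1.2,"y": -3.1},{"x": -1.2,"y": -3.1},{"x": -1.2,"y": -3.1}]'

```text
$.deltas[0]: bad value
```

Request:
drive_tool --deltas '[{"x": -1.2,"y": -3.1},{"x": -1.2,"y": -3.1},{"x": -1.2,"y": -3.1},{"x": -1.2,"y": -3.1},{"x": -1.2,"y": -3.1},{"fingers": 55},{"fingers": 55},{"fingers": 55}]'

```text
$.deltas[0]: bad value
```

```bash
python3 - <<'E'
from h import *
X=np.load("pics/X.npy")
print("hub z",X[186:200,326:337,2].round(3).max(0)); print("bottle",X[115:150,272:298,2].max())
s=state();print(s["t"],s["tcp_pos"],s["ee_rot"],s["width"],s["q"].round(2))
im,d=get_image("wrist");cv2.imwrite("pics/w1.png",im);np.save("pics/w1.npy",d)
np.save("pics/w1s.npy",s,allow_pickle=True)
q=s["ee_rot"];R=Ro.from_quat([q[1],q[2],q[3],q[0]]).as_matrix();print(R.round(3))
E
```

```text
hub z [0.097 0.101 0.098 0.102 0.101 0.102 0.104 0.1   0.1   0.1   0.097]
bottle 1.1700464577105334
0.1 [0.22721229 0.52761522 0.23274186] [-3.31330633e-04  2.01999617e-01  9.79385236e-01 -7.77749582e-04] 0.9989299405696642 [ 0.95  0.16  1.6  -0.    1.39 -0.21]
[[-0.918  0.396 -0.001]
 [ 0.396  0.918 -0.001]
 [ 0.    -0.002 -1.   ]]
```

View pics/w1.png

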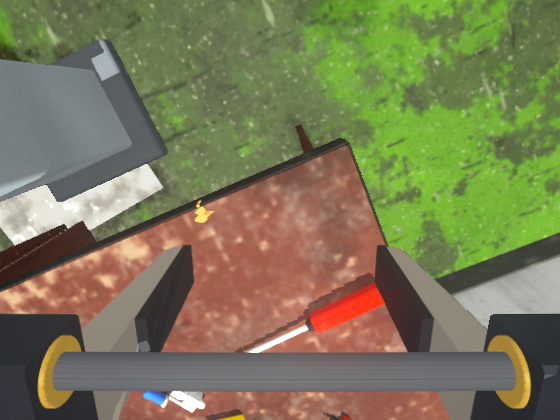

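The wrist picture shows only the table edge and the red screwdriver, because no move was made. I'll give every key in each row.

Request:
drive_tool --deltas '[{"x": 0,"y": 0,"z": 0,"rx": 0,"ry": 0,"rz": -7.8,"fingers": 100},{"x": 0,"y": 0,"z": 0,"rx": 0,"ry": 0,"rz": -7.8,"fingers": 100},{"x": 0,"y": 0,"z": 0,"rx": 0,"ry": 0,"rz": -7.8,"fingers": 100},{"x": 0,"y": 0,"z": 0,"rx": 0,"ry": 0,"rz": -7.7,"fingers": 100},{"x": -1.2,"y": -3.1,"z": 0,"rx": 0,"ry": 0,"rz": 0,"fingers": 100},{"x": -1.2,"y": -3.1,"z": 0,"rx": 0,"ry": 0,"rz": 0,"fingers": 100},{"x": -1.2,"y": -3.1,"z": 0,"rx": 0,"ry": 0,"rz": 0,"fingers": 100},{"x": -1.2,"y": -3.1,"z": 0,"rx": 0,"ry": 0,"rz": 0,"fingers": 100}]'

```text
t: 1.15
tcp_pos: [0.2921, 0.4106, 0.2333]
ee_rot: [-0.0, -0.068, 0.998, -0.0]
ft_force: [0.5, -0.3, 0.6]
width: 1.003
```

Request:
drive_tool --deltas '[{"x": -1.2,"y": -3.1,"z": 0,"rx": 0,"ry": 0,"rz": 0,"fingers": 100},{"x": -1.2,"y": -3.1,"z": 0,"rx": 0,"ry": 0,"rz": 0,"fingers": 100},{"x": -1.2,"y": -3.1,"z": 0,"rx": 0,"ry": 0,"rz": 0,"fingers": 100},{"x": -1.2,"y": -3.1,"z": 0,"rx": 0,"ry": 0,"rz": 0,"fingers": 100},{"x": -1.2,"y": -3.1,"z": 0,"rx": 0,"ry": 0,"rz": 0,"fingers": 100},{"x": -1.2,"y": -3.1,"z": 0,"rx": 0,"ry": 0,"rz": 0,"fingers": 100},{"x": -1.2,"y": -3.1,"z": 0,"rx": 0,"ry": 0,"rz": 0,"fingers": 100},{"x": -1.2,"y": -3.1,"z": 0,"rx": 0,"ry": 0,"rz": 0,"fingers": 100}]'

```text
t: 2.15
tcp_pos: [0.4208, 0.178, 0.2334]
ee_rot: [-0.0, -0.068, 0.998, 0.0]
ft_force: [0.6, -0.3, 0.2]
width: 0.997
```

Request:
drive_tool --deltas '[{"x": -1.2,"y": -3.1,"z": 0,"rx": 0,"ry": 0,"rz": 0,"fingers": 55},{"x": -1.2,"y": -3.1,"z": 0,"rx": 0,"ry": 0,"rz": 0,"fingers": 55},{"x": -1.2,"y": -3.1,"z": 0,"rx": 0,"ry": 0,"rz": 0,"fingers": 55},{"x": -1.2,"y": -3.1,"z": 0,"rx": 0,"ry": 0,"rz": 0,"fingers": 55},{"x": -1.2,"y": -3.1,"z": 0,"rx": 0,"ry": 0,"rz": 0,"fingers": 55},{"x": 0,"y": 0,"z": 0,"rx": 0,"ry": 0,"rz": 0,"fingers": 55},{"x": 0,"y": 0,"z": 0,"rx": 0,"ry": 0,"rz": 0,"fingers": 55},{"x": 0,"y": 0,"z": 0,"rx": 0,"ry": 0,"rz": 0,"fingers": 55}]'

```text
t: 3.15
tcp_pos: [0.5006, 0.0345, 0.2335]
ee_rot: [-0.0, -0.069, 0.998, 0.0]
ft_force: [0.6, 0.1, 0.6]
width: 0.549
```

```bash
python3 - <<'E'
from h import *
import pickle
s=state();print(s["t"],s["tcp_pos"],s["ee_rot"],s["width"],s["q"].round(2))
im,d=get_image("wrist");cv2.imwrite("pics/w2.png",im);np.save("pics/w2.npy",d);pickle.dump(s,open("pics/w2.pkl","wb"))
E
```

```text
3.15 [0.50058667 0.03454597 0.23348536] [-1.69979318e-04 -6.85510742e-02  9.97647581e-01  1.62471812e-04] 0.5489197782111821 [-0.17 -0.03  1.8   0.    1.38 -1.88]
```

View pics/w2.png

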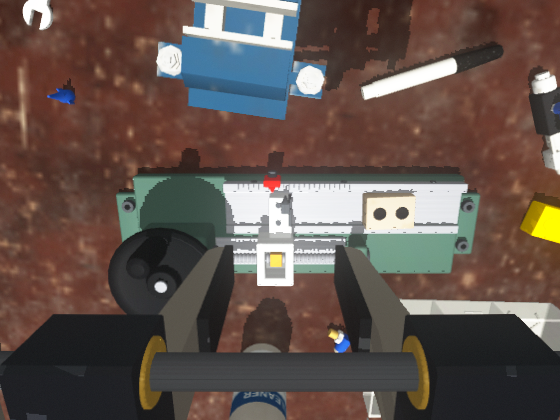

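```bash
python3 - <<'E'
from h import *
import pickle
s=pickle.load(open("pics/w2.pkl","rb"));cm=cam("wrist",s);im=cv2.imread("pics/w2.png");d=np.load("pics/w2.npy")
th=np.radians(7.8);ry=np.array([-np.sin(th),np.cos(th)]);rx=np.array([np.cos(th),np.sin(th)])
f=lambda n,u,v,z:print(n,(p:=ray(cm,[(u,v)],z)[0]).round(4),"rail-rel tool x,y:",(p[:2]-s["tcp_pos"][:2])@rx.round(4),(p[:2]-s["tcp_pos"][:2])@ry)
K,D,A,o=cm
v,u=np.mgrid[0:420,0:560]
p=cv2.undistortPoints(np.stack([u,v],-1).reshape(-1,1,2).astype(float),K,D)[:,0]
X=((np.c_[p,np.ones(len(p))]*d.reshape(-1,1))@A.T+o).reshape(420,560,3)
roi=np.zeros((420,560),bool);roi[220:320,100:215]=1
for lo,hi in((.086,.095),(.133,.15)):
    m=roi&(X[...,2]>lo)&(X[...,2]<hi)&(d>0);c,r=cv2.minEnclosingCircle(X[m][:,:2].astype(np.float32));print(lo,m.sum(),c,r,X[m].mean(0))
g=im.astype(int);red=(g[...,2]>180)&(g[...,1]<70)&(g[...,0]<70)
print(blobs(red))
f("mark",272,189,.041);f("ptr",283,200,.041);f("block",390,212,.038)
cv2.imwrite("pics/c2.png",cv2.resize(im[165:300,100:320],None,fx=3.6,fy=3.6,interpolation=cv2.INTER_CUBIC))
E
```

```text
0.086 3696 (0.5906721353530884, -0.06246674805879593) 0.04949987307190895 [ 0.58318541 -0.07151636  0.08844056]
0.133 506 (0.5555045008659363, -0.06560792773962021) 0.00994134321808815 [ 0.55429815 -0.06434969  0.13731584]
[([264, 180, 16, 6, 90], [271.3, 182.4])]
mark [0.5074 0.0248 0.041 ] rail-rel tool x,y: 0.00547297464519766 -0.010548271173018767
ptr [0.5168 0.0367 0.041 ] rail-rel tool x,y: 0.0163240437341393 -0.00010774615433671606
block [0.5155 0.142  0.038 ] rail-rel tool x,y: 0.02932471862413619 0.10443544827975772
```

View pics/c2.png

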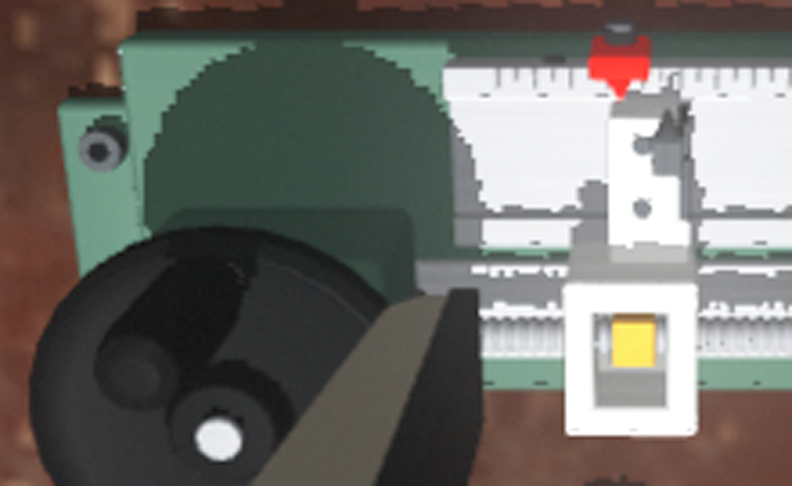

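Request:
drive_tool --deltas '[{"x": -1,"y": -2.65,"z": 0,"rx": 0,"ry": 0,"rz": 0,"fingers": 55},{"x": -1,"y": -2.65,"z": 0,"rx": 0,"ry": 0,"rz": 0,"fingers": 55},{"x": -1,"y": -2.65,"z": 0,"rx": 0,"ry": 0,"rz": 0,"fingers": 55},{"x": -1.05,"y": -2.7,"z": 0,"rx": 0,"ry": 0,"rz": 0,"fingers": 55},{"x": 0,"y": 0,"z": 2.6,"rx": 0,"ry": 0,"rz": 0,"fingers": 55},{"x": 0,"y": 0,"z": 2.6,"rx": 0,"ry": 0,"rz": 0,"fingers": 55},{"x": 0,"y": 0,"z": 2.6,"rx": 0,"ry": 0,"rz": 0,"fingers": 55},{"x": 0,"y": 0,"z": 2.7,"rx": 0,"ry": 0,"rz": 0,"fingers": 55}]'

```text
t: 4.2
tcp_pos: [0.5556, -0.0657, 0.128]
ee_rot: [0.0, -0.068, 0.998, -0.0]
ft_force: [0.5, -0.0, 0.7]
width: 0.552
```

Request:
drive_tool --deltas '[{"x": 0,"y": 0,"z": 0,"rx": 0,"ry": 0,"rz": 0,"fingers": 10},{"x": 0,"y": 0,"z": 0,"rx": 0,"ry": 0,"rz": 0,"fingers": 10},{"x": 0,"y": 0,"z": 0,"rx": 0,"ry": 0,"rz": 0,"fingers": 10},{"x": 0,"y": 0,"z": 0,"rx": 0,"ry": 0,"rz": 0,"fingers": 10},{"x": 0,"y": 0,"z": 0,"rx": 0,"ry": 0,"rz": 0,"fingers": 10},{"x": 0,"y": 0,"z": 0,"rx": 0,"ry": 0,"rz": 0,"fingers": 10},{"x": 0,"y": 0,"z": 0,"rx": 0,"ry": 0,"rz": 0,"fingers": 10},{"x": 0,"y": 0,"z": 0,"rx": 0,"ry": 0,"rz": 0,"fingers": 10}]'

```text
t: 5.2
tcp_pos: [0.5566, -0.0666, 0.1301]
ee_rot: [0.001, -0.068, 0.998, -0.0]
ft_force: [-0.7, 1.4, 6.0]
width: 0.218
```

```bash
python3 -c "
import numpy as np
for p0,st in((177.5,20),):
  for k in range(30):
    a=np.radians(p0+st*k);b=a+np.radians(st);print(k,round(p0+st*(k+1),1),'x',round(-3.8*(np.cos(b)-np.cos(a)),2),'y',round(3.8*(np.sin(b)-np.sin(a)),2))"|head -18
```

```text
0 197.5 x -0.17 y -1.31
1 217.5 x -0.61 y -1.17
2 237.5 x -0.97 y -0.89
3 257.5 x -1.22 y -0.51
4 277.5 x -1.32 y -0.06
5 297.5 x -1.26 y 0.4
6 317.5 x -1.05 y 0.8
7 337.5 x -0.71 y 1.11
8 357.5 x -0.29 y 1.29
9 377.5 x 0.17 y 1.31
10 397.5 x 0.61 y 1.17
11 417.5 x 0.97 y 0.89
12 437.5 x 1.22 y 0.51
13 457.5 x 1.32 y 0.06
14 477.5 x 1.26 y -0.4
15 497.5 x 1.05 y -0.8
16 517.5 x 0.71 y -1.11
17 537.5 x 0.29 y -1.29
```

Request:
drive_tool --deltas '[{"x": -0.17,"y": -1.31,"z": -0.2,"rx": 0,"ry": 0,"rz": 0,"fingers": 10},{"x": -0.61,"y": -1.17,"z": 0,"rx": 0,"ry": 0,"rz": 0,"fingers": 10},{"x": -0.97,"y": -0.89,"z": 0,"rx": 0,"ry": 0,"rz": 0,"fingers": 10},{"x": -1.22,"y": -0.51,"z": 0,"rx": 0,"ry": 0,"rz": 0,"fingers": 10},{"x": -1.32,"y": -0.06,"z": 0,"rx": 0,"ry": 0,"rz": 0,"fingers": 10},{"x": -1.26,"y": 0.4,"z": 0,"rx": 0,"ry": 0,"rz": 0,"fingers": 10},{"x": -1.05,"y": 0.8,"z": 0,"rx": 0,"ry": 0,"rz": 0,"fingers": 10},{"x": -0.71,"y": 1.11,"z": 0,"rx": 0,"ry": 0,"rz": 0,"fingers": 10}]'

```text
t: 6.2
tcp_pos: [0.6301, -0.0736, 0.1302]
ee_rot: [-0.001, -0.068, 0.998, -0.001]
ft_force: [-3.2, -2.9, 1.1]
width: 0.22
```

Request:
drive_tool --deltas '[{"x": -0.29,"y": 1.29,"z": 0,"rx": 0,"ry": 0,"rz": 0,"fingers": 10},{"x": 0.17,"y": 1.31,"z": 0,"rx": 0,"ry": 0,"rz": 0,"fingers": 10},{"x": 0.61,"y": 1.17,"z": 0,"rx": 0,"ry": 0,"rz": 0,"fingers": 10},{"x": 0.97,"y": 0.89,"z": 0,"rx": 0,"ry": 0,"rz": 0,"fingers": 10},{"x": 1.22,"y": 0.51,"z": 0,"rx": 0,"ry": 0,"rz": 0,"fingers": 10},{"x": 1.32,"y": 0.06,"z": 0,"rx": 0,"ry": 0,"rz": 0,"fingers": 10},{"x": 1.26,"y": -0.4,"z": 0,"rx": 0,"ry": 0,"rz": 0,"fingers": 10},{"x": 1.05,"y": -0.8,"z": 0,"rx": 0,"ry": 0,"rz": 0,"fingers": 10}]'

```text
t: 7.2
tcp_pos: [0.5617, -0.0407, 0.1303]
ee_rot: [0.0, -0.068, 0.998, 0.001]
ft_force: [5.1, 0.8, -6.6]
width: 0.22
```

Request:
drive_tool --deltas '[{"x": 0.71,"y": -1.11,"z": 0,"rx": 0,"ry": 0,"rz": 0,"fingers": 10},{"x": 0.29,"y": -1.29,"z": 0,"rx": 0,"ry": 0,"rz": 0,"fingers": 10},{"x": -0.17,"y": -1.31,"z": 0,"rx": 0,"ry": 0,"rz": 0,"fingers": 10},{"x": -0.61,"y": -1.17,"z": 0,"rx": 0,"ry": 0,"rz": 0,"fingers": 10},{"x": -0.97,"y": -0.89,"z": 0,"rx": 0,"ry": 0,"rz": 0,"fingers": 10},{"x": -1.22,"y": -0.51,"z": 0,"rx": 0,"ry": 0,"rz": 0,"fingers": 10},{"x": 0,"y": 0,"z": 0,"rx": 0,"ry": 0,"rz": 0,"fingers": 10},{"x": 0,"y": 0,"z": 0,"rx": 0,"ry": 0,"rz": 0,"fingers": 10}]'

```text
t: 8.2
tcp_pos: [0.5895, -0.0989, 0.1302]
ee_rot: [-0.001, -0.068, 0.998, 0.003]
ft_force: [0.5, 9.2, -0.4]
width: 0.216
```

```bash
python3 - <<'E'
from h import *
import pickle
s=state();print(s["t"],s["tcp_pos"])
W=[];
for n in("wrist","top","scene"):
    im,d=get_image(n);cv2.imwrite(f"pics/{n}3.png",im);np.save(f"pics/{n}3.npy",d)
pickle.dump(s,open("pics/w3.pkl","wb"))
cw=cam("wrist",s);print(proj(cw,[[.5074,.0248,.041],[.5168,.0367,.041]]))
a=cv2.imread("pics/wrist3.png");b=cv2.imread("pics/top3.png");c=cv2.imread("pics/scene3.png")
a=cv2.resize(a,(400,300));b=cv2.resize(b[185:260,200:350],(800,400)[0:2] and (400,200),interpolation=cv2.INTER_CUBIC);c=cv2.resize(c[190:265,225:360],(400,222),interpolation=cv2.INTER_CUBIC)
cv2.imwrite("pics/m3.png",np.vstack([np.hstack([a,np.zeros_like(a)]),np.hstack([cv2.resize(b,(400,222)),c])]))
E
```

```text
8.2 [ 0.58950181 -0.09892554  0.13019247]
[[492.51047565 121.65169999]
 [505.96245308 139.01418022]]
```

View pics/m3.png

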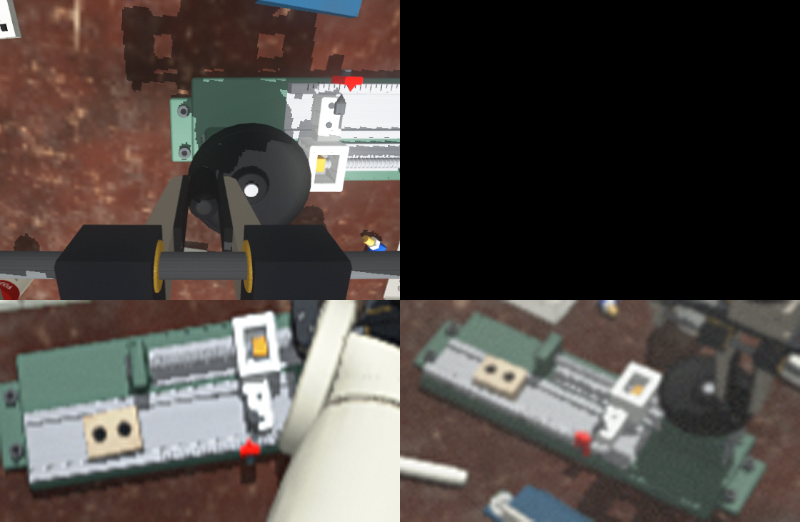

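Request:
drive_tool --deltas '[{"x": 1.22,"y": 0.51,"z": 0,"rx": 0,"ry": 0,"rz": 0,"fingers": 10},{"x": 0.97,"y": 0.89,"z": 0,"rx": 0,"ry": 0,"rz": 0,"fingers": 10},{"x": 0.61,"y": 1.17,"z": 0,"rx": 0,"ry": 0,"rz": 0,"fingers": 10},{"x": 0.17,"y": 1.31,"z": 0,"rx": 0,"ry": 0,"rz": 0,"fingers": 10},{"x": -0.29,"y": 1.29,"z": 0,"rx": 0,"ry": 0,"rz": 0,"fingers": 10},{"x": -0.71,"y": 1.11,"z": 0,"rx": 0,"ry": 0,"rz": 0,"fingers": 10},{"x": -1.05,"y": 0.8,"z": 0,"rx": 0,"ry": 0,"rz": 0,"fingers": 10},{"x": -1.26,"y": 0.4,"z": 0,"rx": 0,"ry": 0,"rz": 0,"fingers": 10}]'

```text
t: 9.35
tcp_pos: [0.5825, -0.0247, 0.1302]
ee_rot: [-0.002, -0.068, 0.998, 0.001]
ft_force: [-4.7, 0.4, -0.6]
width: 0.219
```

```bash
python3 - <<'E'
from h import *
import pickle
s=state();print(s["t"],s["tcp_pos"])
im,d=get_image("wrist");cv2.imwrite("pics/w4.png",im);pickle.dump(s,open("pics/w4.pkl","wb"))
out=[]
for n in(3,4):
    im=cv2.imread("pics/wrist3.png" if n==3 else "pics/w4.png");s=pickle.load(open(f"pics/w{n}.pkl","rb"));cm=cam("wrist",s)
    p=proj(cm,[[.5074,.0248,.041]])[0];g=im.astype(int);red=(g[...,2]>150)&(g[...,1]<70)&(g[...,0]<70);print(n,p,blobs(red))
    x0=int(min(max(p[0]-60,0),460));y0=int(max(p[1]-35,0));print("crop off",x0,y0);out.append(cv2.resize(im[y0:y0+75,x0:x0+100],(800,600),interpolation=cv2.INTER_CUBIC)[:600])
cv2.imwrite("pics/m4.png",cv2.resize(np.vstack(out),(400,600)) if 0 else np.hstack([cv2.resize(o,(400,300)) for o in out]))
E
```

```text
9.35 [ 0.58253134 -0.02474162  0.1302438 ]
3 [492.50401929 121.65100743] [([465, 107, 43, 21, 497], [487.4, 113.1])]
crop off 432 86
4 [376.71239837 116.75735738] [([365, 102, 26, 21, 338], [376.9, 108.7])]
crop off 316 81
```

View pics/m4.png

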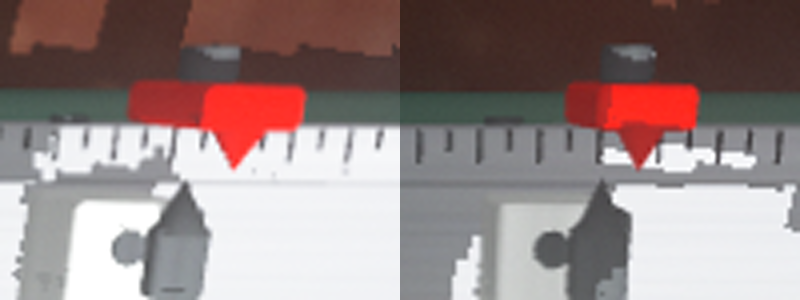

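```bash
cat >> h.py <<'E'
th=np.radians(7.8);RY=np.array([-np.sin(th),np.cos(th),0])
def gap(cm,r,k):
    a,b=ray(cm,[r],.041)[0],ray(cm,[k],.041)[0];return a.round(4),b.round(4),((b-a)@RY*1000).round(2)
E
python3 - <<'E'
from h import *
import pickle
L=lambda n:cam("wrist",pickle.load(open(f"pics/w{n}.pkl","rb")))
print(gap(L(3),(490.5,128.5),(478.2,131.5)),gap(L(4),(376,123.5),(366.5,126)))
print(gap(L(2),(272.2,191.9),(287.2,185.8)))
E
python3 -c "
import numpy as np
for k in range(7):
    a=np.radians(97.5-20*k);b=a-np.radians(20);print(k,97.5-20*k-20,'x',round(-3.8*(np.cos(b)-np.cos(a)),2),'y',round(3.8*(np.sin(b)-np.sin(a)),2))"
```

```text
(array([0.5117, 0.0248, 0.041 ]), array([0.5147, 0.0174, 0.041 ]), np.float64(-7.68)) (array([0.5115, 0.0252, 0.041 ]), array([0.5139, 0.0195, 0.041 ]), np.float64(-5.93))
(array([0.5102, 0.0254, 0.041 ]), array([0.5024, 0.0387, 0.041 ]), np.float64(14.25))
0 77.5 x -1.32 y -0.06
1 57.5 x -1.22 y -0.51
2 37.5 x -0.97 y -0.89
3 17.5 x -0.61 y -1.17
4 -2.5 x -0.17 y -1.31
5 -22.5 x 0.29 y -1.29
6 -42.5 x 0.71 y -1.11
```

Request:
drive_tool --deltas '[{"x": -1.32,"y": -0.06,"z": 0,"rx": 0,"ry": 0,"rz": 0,"fingers": 10},{"x": -1.22,"y": -0.51,"z": 0,"rx": 0,"ry": 0,"rz": 0,"fingers": 10},{"x": -0.97,"y": -0.89,"z": 0,"rx": 0,"ry": 0,"rz": 0,"fingers": 10},{"x": -0.61,"y": -1.17,"z": 0,"rx": 0,"ry": 0,"rz": 0,"fingers": 10},{"x": -0.17,"y": -1.31,"z": 0,"rx": 0,"ry": 0,"rz": 0,"fingers": 10},{"x": 0,"y": 0,"z": 0,"rx": 0,"ry": 0,"rz": 0,"fingers": 10},{"x": 0,"y": 0,"z": 0,"rx": 0,"ry": 0,"rz": 0,"fingers": 10},{"x": 0,"y": 0,"z": 0,"rx": 0,"ry": 0,"rz": 0,"fingers": 10}]'

```text
t: 10.4
tcp_pos: [0.6319, -0.0593, 0.1304]
ee_rot: [0.001, -0.068, 0.998, -0.0]
ft_force: [5.9, 0.5, -7.9]
width: 0.215
```

```bash
python3 - <<'E'
from h import *
import pickle
s=state();print(s["t"],s["tcp_pos"])
im,d=get_image("wrist");cv2.imwrite("pics/w5.png",im);pickle.dump(s,open("pics/w5.pkl","wb"))
p=proj(cam("wrist",s),[[.5117,.025,.041]])[0];x0=int(p[0]-50);y0=int(p[1]-35);print(p,x0,y0)
cv2.imwrite("pics/m5.png",cv2.resize(im[y0:y0+60,x0:x0+100],None,fx=6,fy=6,interpolation=cv2.INTER_CUBIC))
E
```

```text
10.4 [ 0.63190706 -0.05928679  0.13041658]
[449.37601823  47.88239   ] 399 12
```

View pics/m5.png

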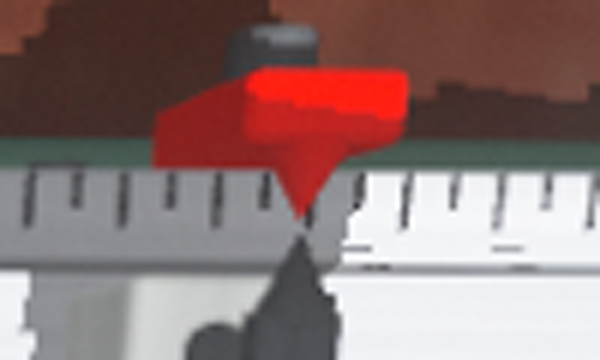

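```bash
python3 - <<'E'
from h import *
import pickle
cm=cam("wrist",pickle.load(open("pics/w5.pkl","rb")))
print(gap(cm,(399+303/6,12+218/6),(399+301/6,12+235/6)))
E
```

```text
(array([0.5119, 0.0251, 0.041 ]), array([0.5135, 0.0253, 0.041 ]), np.float64(-0.01))
```

Request:
drive_tool --deltas '[{"x": 0,"y": 0,"z": 0,"rx": 0,"ry": 0,"rz": 0,"fingers": 50},{"x": 0,"y": 0,"z": 0,"rx": 0,"ry": 0,"rz": 0,"fingers": 50},{"x": 0,"y": 0,"z": 0,"rx": 0,"ry": 0,"rz": 0,"fingers": 50},{"x": 0,"y": 0,"z": 0,"rx": 0,"ry": 0,"rz": 0,"fingers": 50},{"x": 0,"y": 0,"z": -3,"rx": 0,"ry": 0,"rz": 0,"fingers": 50},{"x": 0,"y": 0,"z": -3,"rx": 0,"ry": 0,"rz": 0,"fingers": 50},{"x": 0,"y": 0,"z": -3,"rx": 0,"ry": 0,"rz": 0,"fingers": 50},{"x": 0,"y": 0,"z": -2,"rx": 0,"ry": 0,"rz": 0,"fingers": 50}]'

```text
t: 11.45
tcp_pos: [0.6318, -0.0597, 0.2425]
ee_rot: [0.001, -0.068, 0.998, -0.0]
ft_force: [0.1, -0.1, 0.8]
width: 0.498
```

Request:
drive_tool --deltas '[{"x": 1.05,"y": 3.3,"z": 0,"rx": 0,"ry": 0,"rz": 0,"fingers": 0},{"x": 1.05,"y": 3.3,"z": 0,"rx": 0,"ry": 0,"rz": 0,"fingers": 0},{"x": 1.05,"y": 3.3,"z": 0,"rx": 0,"ry": 0,"rz": 0,"fingers": 0},{"x": 1.05,"y": 3.3,"z": 0,"rx": 0,"ry": 0,"rz": 0,"fingers": 0},{"x": 1.05,"y": 3.3,"z": 0,"rx": 0,"ry": 0,"rz": 0,"fingers": 0},{"x": 1.05,"y": 3.3,"z": 0,"rx": 0,"ry": 0,"rz": 0,"fingers": 0},{"x": 1.05,"y": 3.3,"z": 0,"rx": 0,"ry": 0,"rz": 0,"fingers": 0},{"x": 1.05,"y": 3.3,"z": 0,"rx": 0,"ry": 0,"rz": 0,"fingers": 0}]'

```text
t: 12.45
tcp_pos: [0.5116, 0.1916, 0.2404]
ee_rot: [-0.0, -0.068, 0.998, -0.0]
ft_force: [0.1, -0.7, 0.6]
width: 0.003
```

```bash
python3 - <<'E'
from h import *
import pickle
s=state();print(s["t"],s["tcp_pos"],s["width"])
im,d=get_image("wrist");cv2.imwrite("pics/w6.png",im);np.save("pics/w6.npy",d);pickle.dump(s,open("pics/w6.pkl","wb"))
E
```

```text
12.45 [0.51160799 0.19157191 0.24035764] 0.00348553547009312
```

View pics/w6.png

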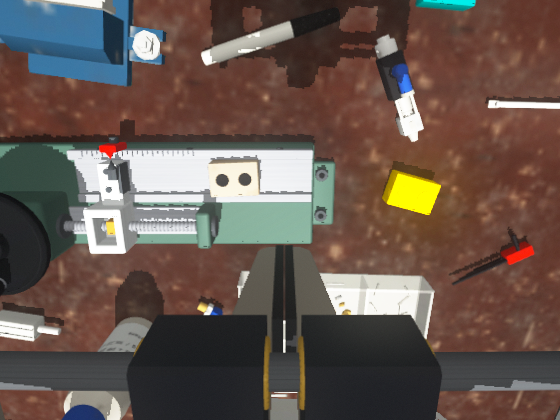

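```bash
python3 - <<'E'
from h import *
import pickle
s=pickle.load(open("pics/w6.pkl","rb"));cm=cam("wrist",s);im=cv2.imread("pics/w6.png");d=np.load("pics/w6.npy")
K,D,A,o=cm
v,u=np.mgrid[0:420,0:560]
p=cv2.undistortPoints(np.stack([u,v],-1).reshape(-1,1,2).astype(float),K,D)[:,0]
X=((np.c_[p,np.ones(len(p))]*d.reshape(-1,1))@A.T+o).reshape(420,560,3)
hsv=cv2.cvtColor(im,cv2.COLOR_BGR2HSV)
m=np.zeros((420,560),bool);m[150:205,200:270]=1
m&=(hsv[...,0]<25)&(hsv[...,1]>35)&(hsv[...,2]>120)
m=cv2.morphologyEx(m.astype(np.uint8),cv2.MORPH_CLOSE,np.ones((9,9)))>0
RX=np.array([np.cos(th),np.sin(th),0])
Y=(X-s["tcp_pos"])@np.c_[RX,RY,[0,0,1]]+[0,0,s["tcp_pos"][2]]
print(m.sum(),"z",np.percentile(Y[m][:,2],[5,50,95]))
t=m&(Y[...,2]>.034);print("top x,y range rel tcp",np.percentile(Y[t],[1,50,99],0).round(4))
rc=cv2.minAreaRect(Y[t][:,:2].astype(np.float32));print(rc)
for xx in (285,):pass
col=Y[125:215,285];print(np.c_[np.arange(125,215),col[:,[0,2]].round(4)][::3])
print(gap(cm,(110,157.5),(112,166)))
E
```

```text
618 z [0.02318004 0.03638353 0.03810948]
top x,y range rel tcp [[-0.0191 -0.0716  0.0345]
 [-0.002  -0.0382  0.0367]
 [ 0.0142 -0.0248  0.0389]]
((-0.033782605081796646, -0.0397014394402504), (0.053126364946365356, 0.11210797727108002), 74.98587799072266)
[[ 1.25e+02 -5.03e-02 -1.60e-03]
 [ 1.28e+02 -4.73e-02 -1.70e-03]
 [ 1.31e+02 -4.43e-02 -8.00e-04]
 [ 1.34e+02 -4.13e-02 -3.00e-04]
 [ 1.37e+02 -3.80e-02 -1.60e-03]
 [ 1.40e+02 -3.49e-02 -2.20e-03]
 [ 1.43e+02 -3.37e-02  1.36e-02]
 [ 1.46e+02 -3.11e-02  1.66e-02]
 [ 1.49e+02 -2.89e-02  2.21e-02]
 [ 1.52e+02 -2.67e-02  2.73e-02]
 [ 1.55e+02 -2.35e-02  2.60e-02]
 [ 1.58e+02 -2.07e-02  2.68e-02]
 [ 1.61e+02 -1.57e-02  1.50e-02]
 [ 1.64e+02 -1.26e-02  1.49e-02]
 [ 1.67e+02 -9.40e-03  1.44e-02]
 [ 1.70e+02 -6.10e-03  1.39e-02]
 [ 1.73e+02 -3.10e-03  1.45e-02]
 [ 1.76e+02 -1.00e-04  1.49e-02]
 [ 1.79e+02  3.20e-03  1.47e-02]
 [ 1.82e+02  6.10e-03  1.55e-02]
 [ 1.85e+02  9.20e-03  1.59e-02]
 [ 1.88e+02  1.24e-02  1.59e-02]
 [ 1.91e+02  1.60e-02  1.46e-02]
 [ 1.94e+02  1.80e-02  1.92e-02]
 [ 1.97e+02  2.10e-02  1.99e-02]
 [ 2.00e+02  2.43e-02  1.97e-02]
 [ 2.03e+02  2.91e-02  1.42e-02]
 [ 2.06e+02  3.22e-02  1.49e-02]
 [ 2.09e+02  3.59e-02  1.36e-02]
 [ 2.12e+02  3.85e-02  1.59e-02]]
(array([0.5103, 0.0257, 0.041 ]), array([0.5182, 0.0276, 0.041 ]), np.float64(0.83))
```

Request:
drive_tool --deltas '[{"x": 0.15,"y": 0.4,"z": 2,"rx": 0,"ry": 0,"rz": 0,"fingers": 0},{"x": 0,"y": 0,"z": 4,"rx": 0,"ry": 0,"rz": 0,"fingers": 0},{"x": 0,"y": 0,"z": 4,"rx": 0,"ry": 0,"rz": 0,"fingers": 0},{"x": 0,"y": 0,"z": 4,"rx": 0,"ry": 0,"rz": 0,"fingers": 0},{"x": 0,"y": 0,"z": 3,"rx": 0,"ry": 0,"rz": 0,"fingers": 0},{"x": 0,"y": 0,"z": 1.4,"rx": 0,"ry": 0,"rz": 0,"fingers": 0},{"x": 0,"y": 0,"z": 0.8,"rx": 0,"ry": 0,"rz": 0,"fingers": 0},{"x": 0,"y": 0,"z": 0.6,"rx": 0,"ry": 0,"rz": 0,"fingers": 0}]'

```text
t: 13.5
tcp_pos: [0.5113, 0.1945, 0.0433]
ee_rot: [0.001, -0.068, 0.998, 0.0]
ft_force: [-0.1, -0.3, -0.6]
width: 0.007
```

Request:
drive_tool --deltas '[{"x": 0,"y": -1.1,"z": 0,"rx": 0,"ry": 0,"rz": 0,"fingers": 0},{"x": 0.05,"y": -1.1,"z": 0,"rx": 0,"ry": 0,"rz": 0,"fingers": 0},{"x": 0,"y": -1.1,"z": 0,"rx": 0,"ry": 0,"rz": 0,"fingers": 0},{"x": 0,"y": -1.1,"z": 0,"rx": 0,"ry": 0,"rz": 0,"fingers": 0},{"x": 0,"y": -1.1,"z": 0,"rx": 0,"ry": 0,"rz": 0,"fingers": 0},{"x": 0,"y": -1.1,"z": 0,"rx": 0,"ry": 0,"rz": 0,"fingers": 0},{"x": 0,"y": -1.1,"z": 0,"rx": 0,"ry": 0,"rz": 0,"fingers": 0},{"x": 0,"y": -0.5,"z": 0,"rx": 0,"ry": 0,"rz": 0,"fingers": 0}]'

```text
t: 14.5
tcp_pos: [0.5211, 0.1124, 0.0426]
ee_rot: [-0.0, -0.068, 0.998, 0.0]
ft_force: [0.9, -0.4, 0.2]
width: 0.008
```

Request:
drive_tool --deltas '[{"x": 0,"y": -0.2,"z": 0,"rx": 0,"ry": 0,"rz": 0,"fingers": 0},{"x": 0,"y": -0.2,"z": 0,"rx": 0,"ry": 0,"rz": 0,"fingers": 0},{"x": 0,"y": -0.2,"z": 0,"rx": 0,"ry": 0,"rz": 0,"fingers": 0},{"x": 0,"y": -0.2,"z": 0,"rx": 0,"ry": 0,"rz": 0,"fingers": 0},{"x": 0,"y": -0.2,"z": 0,"rx": 0,"ry": 0,"rz": 0,"fingers": 0},{"x": 0,"y": -0.1,"z": 0,"rx": 0,"ry": 0,"rz": 0,"fingers": 0},{"x": 0,"y": -0.1,"z": 0,"rx": 0,"ry": 0,"rz": 0,"fingers": 0},{"x": 0,"y": 0,"z": 0,"rx": 0,"ry": 0,"rz": 0,"fingers": 0}]'

```text
t: 15.5
tcp_pos: [0.5226, 0.1011, 0.0426]
ee_rot: [-0.0, -0.068, 0.998, -0.0]
ft_force: [0.8, 0.3, -0.4]
width: 0.003
```

Request:
drive_tool --deltas '[{"x": 0,"y": -0.1,"z": 0,"rx": 0,"ry": 0,"rz": 0,"fingers": 0},{"x": 0,"y": -0.1,"z": 0,"rx": 0,"ry": 0,"rz": 0,"fingers": 0},{"x": 0,"y": -0.05,"z": 0,"rx": 0,"ry": 0,"rz": 0,"fingers": 0},{"x": 0,"y": -0.05,"z": 0,"rx": 0,"ry": 0,"rz": 0,"fingers": 0},{"x": 0,"y": -0.05,"z": 0,"rx": 0,"ry": 0,"rz": 0,"fingers": 0},{"x": 0,"y": -0.05,"z": 0,"rx": 0,"ry": 0,"rz": 0,"fingers": 0},{"x": 0,"y": 0,"z": 0,"rx": 0,"ry": 0,"rz": 0,"fingers": 0},{"x": 0,"y": 0,"z": 0,"rx": 0,"ry": 0,"rz": 0,"fingers": 0}]'

```text
t: 16.5
tcp_pos: [0.5232, 0.0972, 0.0426]
ee_rot: [0.0, -0.068, 0.998, -0.0]
ft_force: [0.2, 0.2, -0.3]
width: 0.006
```

Request:
drive_tool --deltas '[{"x": 0,"y": -0.1,"z": 0,"rx": 0,"ry": 0,"rz": 0,"fingers": 0},{"x": 0,"y": -0.05,"z": 0,"rx": 0,"ry": 0,"rz": 0,"fingers": 0},{"x": 0,"y": -0.05,"z": 0,"rx": 0,"ry": 0,"rz": 0,"fingers": 0},{"x": 0,"y": -0.05,"z": 0,"rx": 0,"ry": 0,"rz": 0,"fingers": 0},{"x": 0,"y": -0.05,"z": 0,"rx": 0,"ry": 0,"rz": 0,"fingers": 0},{"x": 0,"y": -0.05,"z": 0,"rx": 0,"ry": 0,"rz": 0,"fingers": 0},{"x": 0,"y": 0,"z": 0,"rx": 0,"ry": 0,"rz": 0,"fingers": 0},{"x": 0,"y": 0,"z": 0,"rx": 0,"ry": 0,"rz": 0,"fingers": 0}]'

```text
t: 17.5
tcp_pos: [0.5235, 0.0947, 0.0426]
ee_rot: [-0.0, -0.068, 0.998, 0.001]
ft_force: [-0.4, 5.7, 0.5]
width: 0.004
```

```bash
python3 - <<'E'
from h import *
import pickle
s=state();print(s["t"],s["tcp_pos"],s["ft_force"])
im,d=get_image("wrist");cv2.imwrite("pics/w7.png",im);pickle.dump(s,open("pics/w7.pkl","wb"));cm=cam("wrist",s)
print(proj(cm,[[.511,.0253,.041]]))
E
```

```text
17.5 [0.52346444 0.09465543 0.04262912] [-0.35355837  5.72625471  0.50922296]
[[129.37485019 235.93170417]]
```

Request:
drive_tool --deltas '[{"x": 0,"y": -0.03,"z": 0,"rx": 0,"ry": 0,"rz": 0,"fingers": 0},{"x": 0,"y": -0.03,"z": 0,"rx": 0,"ry": 0,"rz": 0,"fingers": 0},{"x": 0,"y": -0.02,"z": 0,"rx": 0,"ry": 0,"rz": 0,"fingers": 0},{"x": 0,"y": 0,"z": 0,"rx": 0,"ry": 0,"rz": 0,"fingers": 0},{"x": 0,"y": 0,"z": 0,"rx": 0,"ry": 0,"rz": 0,"fingers": 0},{"x": 0,"y": 0,"z": 0,"rx": 0,"ry": 0,"rz": 0,"fingers": 0},{"x": 0,"y": 0,"z": 0,"rx": 0,"ry": 0,"rz": 0,"fingers": 0},{"x": 0,"y": 0,"z": 0,"rx": 0,"ry": 0,"rz": 0,"fingers": 0}]'

```text
t: 18.55
tcp_pos: [0.5235, 0.0946, 0.0427]
ee_rot: [-0.0, -0.068, 0.998, 0.001]
ft_force: [-0.8, 7.7, 0.8]
width: 0.005
```

Request:
drive_tool --deltas '[{"x": 0,"y": -0.03,"z": 0,"rx": 0,"ry": 0,"rz": 0,"fingers": 0},{"x": 0,"y": -0.03,"z": 0,"rx": 0,"ry": 0,"rz": 0,"fingers": 0},{"x": 0,"y": -0.03,"z": 0,"rx": 0,"ry": 0,"rz": 0,"fingers": 0},{"x": 0,"y": 0,"z": 0,"rx": 0,"ry": 0,"rz": 0,"fingers": 0},{"x": 0,"y": 0,"z": 0,"rx": 0,"ry": 0,"rz": 0,"fingers": 0},{"x": 0,"y": 0,"z": 0,"rx": 0,"ry": 0,"rz": 0,"fingers": 0},{"x": 0,"y": 0,"z": 0,"rx": 0,"ry": 0,"rz": 0,"fingers": 0},{"x": 0,"y": 0,"z": 0,"rx": 0,"ry": 0,"rz": 0,"fingers": 0}]'

```text
t: 19.55
tcp_pos: [0.5235, 0.0945, 0.0426]
ee_rot: [-0.0, -0.068, 0.998, 0.002]
ft_force: [-1.7, 11.2, 1.5]
width: 0.004
```

Request:
drive_tool --deltas '[{"x": 0,"y": 0,"z": 0,"rx": 0,"ry": 0,"rz": 0,"fingers": 0},{"x": 0,"y": 0,"z": 0,"rx": 0,"ry": 0,"rz": 0,"fingers": 0},{"x": 0,"y": 0,"z": 0,"rx": 0,"ry": 0,"rz": 0,"fingers": 0},{"x": 0,"y": 0,"z": 0,"rx": 0,"ry": 0,"rz": 0,"fingers": 0},{"x": 0,"y": 0,"z": 0,"rx": 0,"ry": 0,"rz": 0,"fingers": 0},{"x": 0,"y": 0,"z": 0,"rx": 0,"ry": 0,"rz": 0,"fingers": 0},{"x": 0,"y": 0,"z": 0,"rx": 0,"ry": 0,"rz": 0,"fingers": 0},{"x": 0,"y": 0,"z": 0,"rx": 0,"ry": 0,"rz": 0,"fingers": 0}]'

```text
t: 20.55
tcp_pos: [0.5235, 0.0945, 0.0427]
ee_rot: [-0.0, -0.068, 0.998, 0.002]
ft_force: [-1.3, 11.6, 0.8]
width: 0.003
```

Request:
drive_tool --deltas '[{"x": 0,"y": 0.1,"z": 0,"rx": 0,"ry": 0,"rz": 0,"fingers": 0},{"x": 0,"y": 0.2,"z": 0,"rx": 0,"ry": 0,"rz": 0,"fingers": 0},{"x": 0,"y": 0.7,"z": 0,"rx": 0,"ry": 0,"rz": 0,"fingers": 0},{"x": 0,"y": 1,"z": 0,"rx": 0,"ry": 0,"rz": 0,"fingers": 0},{"x": 0,"y": 0,"z": -3,"rx": 0,"ry": 0,"rz": 0,"fingers": 0},{"x": 0,"y": 0,"z": -4,"rx": 0,"ry": 0,"rz": 0,"fingers": 0},{"x": 0,"y": 0,"z": -4,"rx": 0,"ry": 0,"rz": 0,"fingers": 0},{"x": 0,"y": 0,"z": 0,"rx": 0,"ry": 0,"rz": 0,"fingers": 0}]'

```text
t: 21.55
tcp_pos: [0.5237, 0.1123, 0.1563]
ee_rot: [0.004, -0.068, 0.998, -0.0]
ft_force: [0.8, -0.0, -0.3]
width: 0.007
```

```bash
python3 - <<'E'
from h import *
import pickle
s=state();print(s["t"],s["tcp_pos"],s["ft_force"])
im,d=get_image("wrist");cv2.imwrite("pics/w8.png",im);pickle.dump(s,open("pics/w8.pkl","wb"))
p=proj(cam("wrist",s),[[.511,.0253,.041]])[0];x0=max(int(p[0]-50),0);y0=max(int(p[1]-50),0);print(p,x0,y0)
cv2.imwrite("pics/m8.png",cv2.resize(im[y0:y0+120,x0:x0+160],None,fx=5,fy=5,interpolation=cv2.INTER_CUBIC))
E
```

```text
21.55 [0.52368563 0.11228042 0.15634133] [ 0.83374487 -0.01105104 -0.3195598 ]
[167.18958052 174.12795606] 117 124
```

View pics/m8.png

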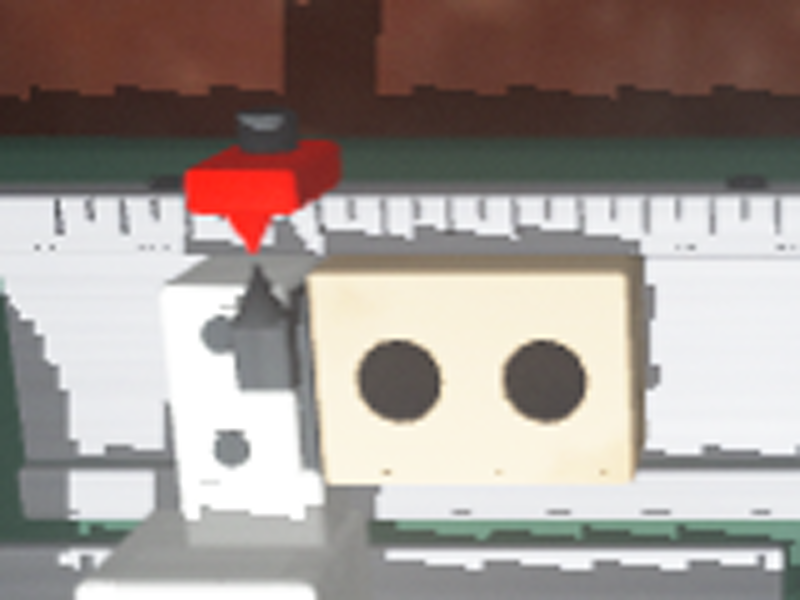

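```bash
python3 - <<'E'
from h import *
import pickle
cm=cam("wrist",pickle.load(open("pics/w8.pkl","rb")))
P=lambda u,v:(117+u/5,124+v/5)
a,b,g=gap(cm,P(253,253),P(258,268));print(a,b,g)
C=ray(cm,[P(310,275),P(627,272),P(633,482),P(326,483)],.038)
e=C-b;RX=np.array([np.cos(th),np.sin(th),0])
print("corners rel pointer tip x,y mm",(e@np.c_[RX,RY]*1000).round(1))
print("block centre from face mm",(C.mean(0)-b)@RY*1000-6)
E
```

```text
[0.5113 0.0256 0.041 ] [0.5135 0.0264 0.041 ] 0.53
corners rel pointer tip x,y mm [[ 1.7  6.7]
 [ 1.3 53.6]
 [34.1 53.4]
 [34.3  6.4]]
block centre from face mm 24.029768726039478
```

```bash
python3 -c "
from cell import *
job_done()"
```

```text
the job is handed in; nothing more can be done
```

The stop stands at the red pointer, with the nylon block lying against it. I handed the job in at about 21.6 s of the 69 s allowed; the job gives no verdict.

- **Setting the stop:** I wound the handwheel back about 440°, which put the dark pointer 7.7 mm on the handwheel side of the red one. I then brought it forward about 260° to the mark from that side. The wrist camera showed −0.0 mm offset before I let go of the handle.
- **Pressing the block:** I slid the block up with closed fingers and held it against the stop. The wrist sensor read 11.2 N and then 11.6 N one second later, so slightly over the 10 N you asked for.
- **Last check after backing off:** The dark pointer reads +0.5 mm from the red one, within the 2.5 mm limit. The block centre is 24.0 mm from the stop face, which means no gap, and it lies within 1° of straight. The arm touches nothing.

The 0.5 mm difference between the two pointer readings is within the roughly 2 mm calibration error, so I did not correct it. I did not measure the bystanders afterwards; I saw no contact with them in the forces or pictures.

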